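# Fill the bowl feeder and hold it at full feed

### The job

Pour all eight nuts from the metal scoop into the round bowl of the vibratory feeder, and stand the empty scoop back on the worktop, upright and let go. Then turn the feeder's spring-loaded dial clockwise past its first two clicks to the third one, full feed, and finish holding it there: it springs back when let go, so do not release it. Leave the other things on the bench where they are.

Things in the scene. Friction and masses are not known exactly. Their poses are not given: they have to be found in the camera images.
- feeder: Vibratory bowl feeder, grey bench machine fixed to the worktop: casing 165 (x) x 310 mm (y), 58 mm high. Origin: centre of its underside; z up. A round steel bowl stands on it at its +y end (centre at y = +75 mm), the dial on the low flat deck at its -y end (axis at y = -92 mm). An outlet chute sticks out of the bowl's side at +x, to 137 mm from the feeder's middle.
- bowl_mouth (a point): Centre of the bowl's mouth, level with the rim (132 mm above the worktop). The open round bowl is 148 mm wide inside at the rim and 46 mm high, wall 3 mm, narrowing to 125 mm at its floor.
- bowl_floor (a point): Centre of the bowl's inner floor, 42 mm below the mouth.
- dial: The dial's grip: black bar 50 mm long, 14 mm wide with flat parallel sides, standing 25 mm high on a disc of 27 mm radius. Top of the bar 95 mm above the worktop, top of the disc 70 mm. Origin: on the dial's vertical axis, 83 mm above the worktop, the height to grip. It turns with the dial: x points along the bar to the end with the white pointer line, z up.
- dial_turn (a joint): Angle of the dial, rad: 0 at rest, growing as it turns clockwise seen from above, end stop 1.25. Hold-to-run dial with clicks (detents) at 0.4, 0.8 and 1.2, marked on the deck by bars of growing length; a spring turns it back to 0 from any of them when let go. It takes 0.2 to 0.45 N m to turn, about 0.3 N m to hold at the third click.
- scoop: Flat-bottomed sheet-metal parts scoop, loose, 0.1 to 0.17 kg empty: pan 112 long (x) x 60 wide (y) x 40 mm high, walls 2 mm, open at the top and the front (-x), closed at the back (+x); behind it a tube handle 17 mm thick, 75 mm long. Side walls parallel, 40 mm high, but 19 mm in the front 22 mm; grip from above across the 60 mm width. Origin: centre of the pan's underside; z up.
- scoop_grip (a point): Point midway between the scoop's side walls, 10 mm behind the middle of the pan, 30 mm above its underside; axes as scoop.
- scoop_lip (a point): Middle of the scoop's open front edge, on the floor of the pan, 56 mm in front of its middle; axes as scoop.
- nut_1_mid (a point): Centre of nut 1 of eight equal steel hexagon nuts, 19 mm across the flats, 10 mm thick, 17 g, lying flat in the scoop at the start.
- nut_2_mid (a point): Centre of nut 2 of eight equal steel hexagon nuts, 19 mm across the flats, 10 mm thick, 17 g, lying flat in the scoop at the start.
- nut_3_mid (a point): Centre of nut 3 of eight equal steel hexagon nuts, 19 mm across the flats, 10 mm thick, 17 g, lying flat in the scoop at the start.
- nut_4_mid (a point): Centre of nut 4 of eight equal steel hexagon nuts, 19 mm across the flats, 10 mm thick, 17 g, lying flat in the scoop at the start.
- nut_5_mid (a point): Centre of nut 5 of eight equal steel hexagon nuts, 19 mm across the flats, 10 mm thick, 17 g, lying flat in the scoop at the start.
- nut_6_mid (a point): Centre of nut 6 of eight equal steel hexagon nuts, 19 mm across the flats, 10 mm thick, 17 g, lying flat in the scoop at the start.
- nut_7_mid (a point): Centre of nut 7 of eight equal steel hexagon nuts, 19 mm across the flats, 10 mm thick, 17 g, lying flat in the scoop at the start.
- nut_8_mid (a point): Centre of nut 8 of eight equal steel hexagon nuts, 19 mm across the flats, 10 mm thick, 17 g, lying flat in the scoop at the start.
- tape_rule: Bystander: yellow and black pocket tape measure standing on its edge, 47x78x64 mm. Origin: centre of its underside.
- label_roll: Bystander: part-used roll of white labels standing on its face, 62 mm across, 36 mm high. Origin: centre of its underside.
- calc: Bystander: desk calculator lying flat, 118x68x15 mm. Origin: centre of its underside.
- mask_roll: Bystander: roll of pale masking tape lying flat, 99 mm across, 24 mm high. Origin: centre of its underside.

How it is judged (in metres and radians):
On the way, in this order (a step that is already met when the one before it is completed fails the run):
1. all eight nuts lie in the feeder's bowl, the dial still at rest (horizontal distance between each of nut_1_mid, nut_2_mid, nut_3_mid, nut_4_mid, nut_5_mid, nut_6_mid, nut_7_mid, nut_8_mid and bowl_mouth below 0.075 m and z of each of nut_1_mid, nut_2_mid, nut_3_mid, nut_4_mid, nut_5_mid, nut_6_mid, nut_7_mid, nut_8_mid in the frame of bowl_floor above -0.004 m and z of each of nut_1_mid, nut_2_mid, nut_3_mid, nut_4_mid, nut_5_mid, nut_6_mid, nut_7_mid, nut_8_mid in the frame of bowl_mouth below 0 m and value of joint dial_turn below 0.2 rad), for 0.2 s.
2. the scoop stands upright on the worktop, let go (angle between scoop's own z axis and vertical below 0.12 rad and height (world z) of scoop between -0.006 and 0.006 m and linear speed of scoop below 0.03 m/s and contact force between the fingers and scoop below 0.1 N), for 0.2 s.
3. the dial is held at its third click (value of joint dial_turn above 1.1 rad and contact force between the fingers and dial above 1 N), for 0.5 s.
At the end, for the whole second after the job is handed in: The fingers hold the dial at its third click (dial angle above 1.10 rad, fingers pressing on it with more than 1 N), all eight nuts lie in the bowl (inside its wall, below its rim), and the scoop stands upright (within 0.12 rad) and still on the worktop, untouched (all of step 2 and all of step 3 and horizontal distance between each of nut_1_mid, nut_2_mid, nut_3_mid, nut_4_mid, nut_5_mid, nut_6_mid, nut_7_mid, nut_8_mid and bowl_mouth below 0.075 m and z of each of nut_1_mid, nut_2_mid, nut_3_mid, nut_4_mid, nut_5_mid, nut_6_mid, nut_7_mid, nut_8_mid in the frame of bowl_floor above -0.004 m and z of each of nut_1_mid, nut_2_mid, nut_3_mid, nut_4_mid, nut_5_mid, nut_6_mid, nut_7_mid, nut_8_mid in the frame of bowl_mouth below 0 m); the arm keeps its last pose, push and grip.
It fails at once if a bystander was pushed more than 30 mm (tape_rule) (distance of tape_rule from where it was at the start of the episode above 0.03 m).
It fails at once if a bystander was pushed more than 30 mm (label_roll) (distance of label_roll from where it was at the start of the episode above 0.03 m).
It fails at once if a bystander was pushed more than 30 mm (calc) (distance of calc from where it was at the start of the episode above 0.03 m).
It fails at once if a bystander was pushed more than 30 mm (mask_roll) (distance of mask_roll from where it was at the start of the episode above 0.03 m).
It also fails if it takes over 67 s, if anything falls off the work surface, if the arm or the gripper's body presses on something with over 40 N, if the wrist force passes 120 N, or if a joint passes its speed limit or range.

### The arm

A 6-joint arm with a two-finger parallel gripper is mounted at the origin on a cart in front of the work surface, level with it; the furniture and walls round the work are solid. World frame = base frame: x ahead of the robot, y to its left, z up, the work surface at z = 0. Lengths are in m, angles in degrees, forces in N, time in s.
With the tool pointing down it reaches from about 0.3 to 0.75 m from the base axis. Payload 8.5 kg.
Tool frame: the origin (TCP) lies at the very end of the fingers, on their centre line; the grasp point (between the pads) lies 19 mm behind it (env.hold_point_z is the distance from the TCP to the grasp point, in m); z points along the fingers, y is the line along which they close (so a half turn about z gives the same grasp; the last joint's range is limited). The gripper opens to 85 mm and grips with 20 to 120 N. Pads are 22 mm wide; open, the fingers measure 114 mm over their backs; the gripper's body (76 mm by 85 mm) begins 54 mm behind the grasp point. The pads swing forward as they close: fully open they stand 13 mm farther back than shut.
Start: joints at [-87.794, 21.807, 74.336, -0, 83.858, -12.336], TCP at [0.138, -0.532, 0.231] pointing down, gripper open.
Joint ranges: [-178.18, 178.18], [-50.72, 133.34], [12.68, 142.11], [-81.47, 261.47], [9.98, 163.14], [-165.26, 165.26]. Speed limits (degrees/s): [136.94, 136.94, 180, 180, 180, 180].

### API

Orientations are given as a 3x3 rotation matrix whose columns are the frame's x, y, z axes.
In Python, from rig import env, optics gives the robot as it stands.
- The arm moves only by the shell command python3 -m jog 'ROWS' [OPENING] [FORCE]. ROWS is JSON, a list of rows, each an object with "linear": the shift along the tool's x, y, z in units of 40 mm (1.0 is 40 mm), a list of three; "roll": the turn about the tool's z in units of 5 degrees (1.0 is 5 degrees). A call has 1 to 12 rows; each row shifts and turns the commanded pose from where the row before left it, along the tool's axes as they then stand; what a row does not reach is not made up. A row lasts 1/12 s, in which the tool goes at most 41.7 mm and 7.16 degrees, less where a joint would pass 70% of its speed; a pose out of reach is approached as far as the arm can. A call is refused whole if a number of a shift passes 1 or a number of a turn 1, either way. A call with a gripper value outside its range is refused whole. OPENING is the opening, from -1 (shut) to 1 (fully open), set as the call begins (- or left out, the last holds). The fingers move at their own pace and stop on an object; FORCE is the grip in N (left out, the last holds). Time passes only in rows, so rows that do not move let the fingers close. It gives the time, the measured TCP pose, the force, the opening and the grip force at its end, in the units of the state.
- env.observe(): the state, without advancing time (a new reading comes with each control period).
- optics.get_image(name): name is "scene" or "side" or "wrist"; returns the picture (480x640x3 uint8, red, green, blue); there is no depth.
- optics.calibration(name): a dict with "fov_y" (degrees; the focal length in pixels is half the picture's height over the tangent of half this angle, whatever the lens; pixels are square), "cx", "cy" (the principal point, pixels), "T" (4x4, takes a point from camera to world coordinates). Camera axes: x right, y down, z forward; pixel columns grow to the right and rows downward; lengths in m; the calibration is good to about 2 mm. The wrist camera is an equidistant fisheye: a pixel r from the principal point sees the ray r / f radians off the axis. A picture is of the moment at which its call begins: read the wrist's pose just before it. calibration takes no time and is no camera call; for the wrist camera it gives the pose at the moment of the call.
- env.close_job(): hands the job in; it is judged then, once.
The state is a dict: "time_s": time; "q": joint angles; "qvel": joint speeds; "joint_efforts": joint torques, N m; "position": TCP position; "tool_rot": TCP orientation; "ft_force": force on the tool from outside, world axes, zero at the start; "wrist_torque": the same for the moment, N m; "grip_width": finger opening in m; "gripper_force": force on a finger pad.
Only numpy, scipy, OpenCV 4.12 (cv2) and the standard library are available. Lean on these libraries where they do the work, as an engineer would, in place of code of your own. Each camera call takes 0.05 s, during which the arm holds its last target. There are 200 camera calls.

## Working session

There is one attempt and no reset: what is moved stays moved. The work goes in short steps, Python scripts to look and compute and a shell command to move; the robot and the scene stay as the last step left them, time stands still between calls to the robot, and variables do not carry over. Pictures are saved under pics/ and viewed, at most 10 in all, crops included, and the job is handed in when it is done.

```bash
mkdir -p pics; ls; python3 - <<'E'
from rig import env, optics
import cv2,numpy as np
o=env.observe();print(o['position'],o['tool_rot'],o['grip_width'],o['time_s'])
for n in("scene","side","wrist"):
    im=optics.get_image(n);cv2.imwrite(f"pics/{n}0.png",im[...,::-1]);c=optics.calibration(n);print(n,c['fov_y'],c['cx'],c['cy'],np.round(c['T'],3).tolist())
E
```

```text
pics
[ 0.13809319 -0.53207395  0.23071497] [[ 9.67958433e-01  2.51110468e-01 -7.08655485e-05]
 [ 2.51110302e-01 -9.67957379e-01  1.45872412e-03]
 [ 2.97706065e-04 -1.42977938e-03 -9.99998934e-01]] 0.08569656116239618 0.0
scene 43.596306967705196 319.6428002760218 235.854417666792 [[-0.658, -0.419, 0.625, -0.482], [-0.753, 0.344, -0.562, 0.817], [0.021, -0.84, -0.542, 0.997], [0.0, 0.0, 0.0, 1.0]]
side 50.6800567159707 319.5408970399488 241.8153680978614 [[-0.831, -0.226, 0.508, -0.322], [-0.556, 0.335, -0.761, 1.194], [0.002, -0.915, -0.404, 0.786], [0.0, 0.0, 0.0, 1.0]]
wrist 65.70646984690485 315.3827131732001 238.35186944642712 [[0.251, -0.919, -0.303, 0.215], [-0.968, -0.238, -0.08, -0.513], [0.001, 0.313, -0.95, 0.374], [0.0, 0.0, 0.0, 1.0]]
```

View pics/scene0.png

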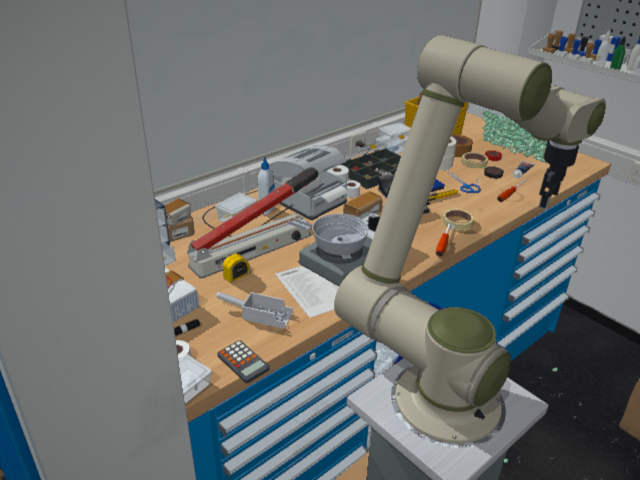

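View pics/side0.png

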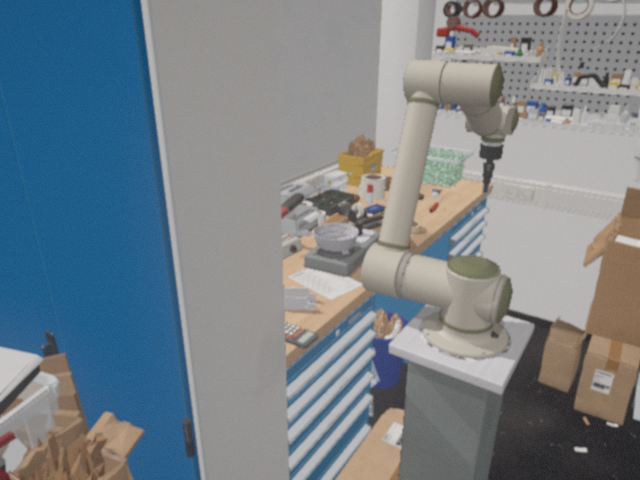

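The scene picture shows the scoop at about (262,310), its handle tip at (222,297) and its open front near (290,322). The bowl's mouth is at (340,235), the calculator at (243,360), and the tape rule at (234,267). The side view agrees: bowl at (337,237), scoop at (298,300).

```bash
cat > h.py <<'E'
from rig import env, optics
import cv2,numpy as np
def ray(n,c,px):
    f=240/np.tan(np.radians(c['fov_y']/2));d=np.array([px[0]-c['cx'],px[1]-c['cy']])/f
    if n=='wrist':
        r=np.hypot(*d);v=np.array([*(d/max(r,1e-9)*np.sin(r)),np.cos(r)])
    else: v=np.array([*d,1.])
    return c['T'][:3,3],c['T'][:3,:3]@v
def plane(n,c,px,z):
    o,v=ray(n,c,px);return np.round((o+v*(z-o[2])/v[2])[:2],4)
def tri(rs):
    A=0;b=0
    for o,v in rs:
        v=v/np.linalg.norm(v);P=np.eye(3)-np.outer(v,v);A=A+P;b=b+P@o
    return np.linalg.solve(A,b)
def proj(n,c,p):
    f=240/np.tan(np.radians(c['fov_y']/2));q=c['T'][:3,:3].T@(np.array(p)-c['T'][:3,3])
    if n=='wrist':
        t=np.arctan2(np.hypot(*q[:2]),q[2]);u=q[:2]/np.hypot(*q[:2])*t*f
    else: u=q[:2]/q[2]*f
    return u+[c['cx'],c['cy']]
def snap(name):
    c=optics.calibration('wrist');im=optics.get_image('wrist');cv2.imwrite(f'pics/{name}.png',im[...,::-1])
    np.savez(f'pics/{name}.npz',T=c['T'],**{k:c[k] for k in('fov_y','cx','cy')});return c,im
def load(name):
    d=np.load(f'pics/{name}.npz');return {k:d[k] for k in d}
def tool(w):  # world shift -> tool rows units
    return np.round(env.observe()['tool_rot'].T@np.array(w)/0.04,2)
E
python3 - <<'E'
from h import *
c=optics.calibration('scene')
for nm,p,z in [('handle',(220,297),.025),('scoop back',(246,300),.04),('front',(285,325),.0),('bowl',(340,233),.132),('dial',(380,222),.09),('calc',(243,360),.01),('tape',(234,267),.03)]: print(nm,plane('scene',c,p,z))
o=env.observe();print(o['tool_rot'][:,:2].round(3).tolist(),o['position'])
E
```

```text
handle [0.5837 0.1983]
scoop back [0.5156 0.1644]
front [0.415  0.1197]
bowl [ 0.492  -0.1311]
dial [ 0.5092 -0.3077]
calc [0.3732 0.2752]
tape [0.664  0.0999]
[[0.968, 0.251], [0.251, -0.968], [0.0, -0.001]] [ 0.1380678  -0.53215788  0.23088332]
```

```bash
python3 -m jog '[{"linear":[0.8,-0.57,-0.2]},{"linear":[0.8,-0.57,-0.2]},{"linear":[0.8,-0.57,-0.2]},{"linear":[0.8,-0.57,-0.2]},{"linear":[0.8,-0.57,-0.2]},{"linear":[0.8,-0.57,-0.2]},{"linear":[0.8,-0.57,-0.2]},{"linear":[0.8,-0.57,-0.2]},{"linear":[0.8,-0.57,-0.2]},{"linear":[0.8,-0.57,-0.2]},{"linear":[0.8,-0.57,-0.2]},{"linear":[0.8,-0.57,-0.2]}]' 1
python3 -m jog '[{"linear":[0.8,-0.57,0]},{"linear":[0.8,-0.57,0]},{"linear":[0,0,0],"roll":-1},{"linear":[0,0,0],"roll":-1},{"linear":[0,0,0]},{"linear":[0,0,0]}]'
python3 - <<'E'
from h import *
snap('w1');o=env.observe();print(o['q'],o['position'],o['tool_rot'][:,0])
E
```

```text
[-8.77929190e+01  2.18288376e+01  7.43622658e+01 -9.99342937e-04
  8.38604146e+01 -1.23361940e+01] [ 0.13809384 -0.53220374  0.23095809] [9.67957789e-01 2.51112901e-01 1.75163444e-04]invalid input
invalid input
```

View pics/w1.png

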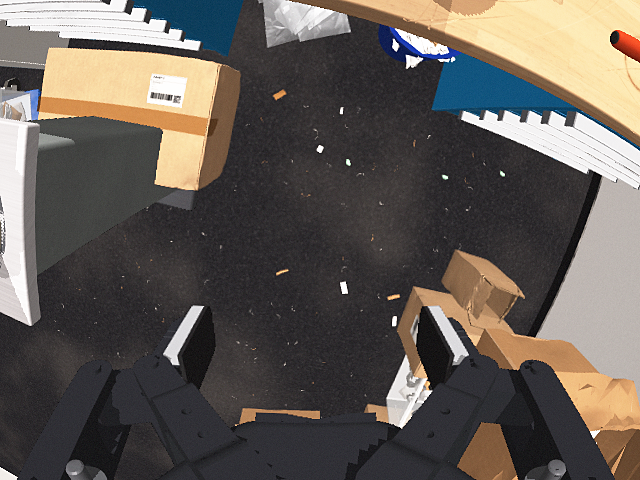

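The picture shows only the floor because the moves were refused. Every row probably needs "roll" as well.

```bash
python3 -m jog '[{"linear":[0.8,-0.57,-0.2],"roll":0},{"linear":[0.8,-0.57,-0.2],"roll":0},{"linear":[0.8,-0.57,-0.2],"roll":0},{"linear":[0.8,-0.57,-0.2],"roll":0},{"linear":[0.8,-0.57,-0.2],"roll":0},{"linear":[0.8,-0.57,-0.2],"roll":0},{"linear":[0.8,-0.57,-0.2],"roll":0},{"linear":[0.8,-0.57,-0.2],"roll":0},{"linear":[0.8,-0.57,-0.2],"roll":0},{"linear":[0.8,-0.57,-0.2],"roll":0},{"linear":[0.8,-0.57,-0.2],"roll":0},{"linear":[0.8,-0.57,-0.2],"roll":0}]' 1
```

```text
time_s: 1.2
position: [0.4419, -0.1692, 0.3278]
tool_rot: [[0.968, 0.251, 0.0], [0.251, -0.968, -0.0], [0.0, 0.0, -1.0]]
ft_force: [0.0, -0.6, 0.2]
grip_width: 0.0851
gripper_force: 0.0
```

```bash
python3 -m jog '[{"linear":[0.8,-0.57,0],"roll":0},{"linear":[0.8,-0.57,0],"roll":0},{"linear":[0,0,0],"roll":-1},{"linear":[0,0,0],"roll":-1},{"linear":[0,0,0],"roll":0},{"linear":[0,0,0],"roll":0}]'
python3 - <<'E'
from h import *
snap('w2');o=env.observe();print(o['q'],o['position'],o['tool_rot'][:,0])
E
```

```text
time_s: 1.7
position: [0.4916, -0.1109, 0.3272]
tool_rot: [[0.911, 0.413, -0.0], [0.413, -0.911, 0.0], [-0.0, -0.0, -1.0]]
ft_force: [-0.5, 0.4, 0.2]
grip_width: 0.0854
gripper_force: 0.0
[-2.62236592e+01  1.40571155e+01  7.00356454e+01 -6.20127851e-04
  9.59184315e+01  3.94133229e+01] [ 0.49143548 -0.11109034  0.32726671] [ 9.10950562e-01  4.12515523e-01 -1.32343074e-04]
```

View pics/w2.png

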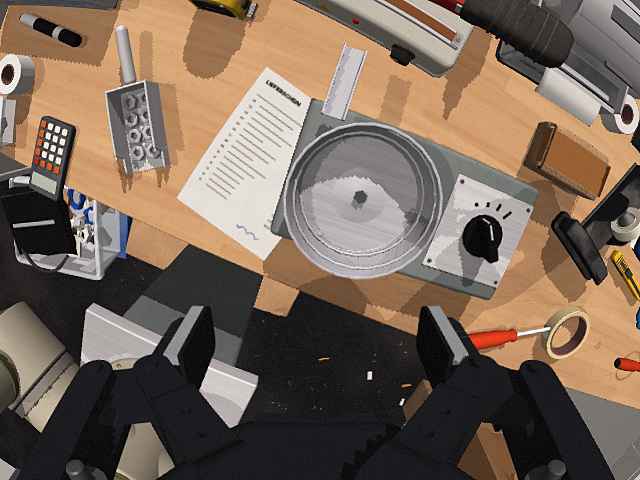

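The wrist view shows the bowl mouth centred near (364,200) and the chute going up to (345,75). The dial is at (485,237), the scoop pan spans about (107–170, 82–172) with its handle up to (121,30), and the calculator is at (50,155).

```bash
python3 - <<'E'
from h import *
c=load('w2')
for nm,p,z in [('hand tip',(121,28),.025),('hand base',(128,80),.025),('bl',(107,90),.04),('br',(157,82),.04),('lipL',(118,172),0),('lipR',(168,168),0),('bowlL',(285,200),.132),('bowlR',(442,200),.132),('bowlT',(362,123),.132),('bowlB',(362,278),.132),('dial',(483,235),.095),('chute',(345,48),.1),('calc',(52,155),.015)]: print(nm,plane('wrist',c,p,z))
E
```

```text
hand tip [0.586  0.2055]
hand base [0.5247 0.165 ]
bl [0.5051 0.1821]
br [0.5357 0.1168]
lipL [0.3974 0.1486]
lipR [0.4312 0.077 ]
bowlL [ 0.4846 -0.0835]
bowlR [ 0.5481 -0.2203]
bowlT [ 0.5789 -0.1179]
bowlB [ 0.4431 -0.1848]
dial [ 0.5334 -0.3023]
chute [ 0.642  -0.0749]
calc [0.3849 0.2619]
```

```bash
python3 -m jog '[{"linear":[0.27,-0.92,0.25],"roll":0},{"linear":[0.27,-0.92,0.25],"roll":0},{"linear":[0.27,-0.92,0.25],"roll":0},{"linear":[0.27,-0.92,0.25],"roll":0},{"linear":[0.27,-0.92,0.25],"roll":0},{"linear":[0.27,-0.92,0.25],"roll":0},{"linear":[0.27,-0.92,0.25],"roll":0},{"linear":[0,0,0],"roll":0},{"linear":[0,0,0],"roll":0}]'
python3 - <<'E'
from h import *
c,im=snap('w3');o=env.observe();print(o['q'][5],o['position'],o['tool_rot'][:,0])
print([proj('wrist',c,p).round() for p in ([.475,.135,.03],[.586,.2055,.025])])
E
```

```text
time_s: 2.5
position: [0.4528, 0.1559, 0.257]
tool_rot: [[0.909, 0.416, -0.001], [0.416, -0.909, -0.0], [-0.001, -0.0, -1.0]]
ft_force: [0.2, -0.2, 0.5]
grip_width: 0.0854
gripper_force: 0.0
70.16037437579742 [0.45336364 0.15472611 0.2574329 ] [9.09980986e-01 4.14649979e-01 4.01627369e-06]
[array([343., 187.]), array([325.,  58.])]
```

View pics/w3.png

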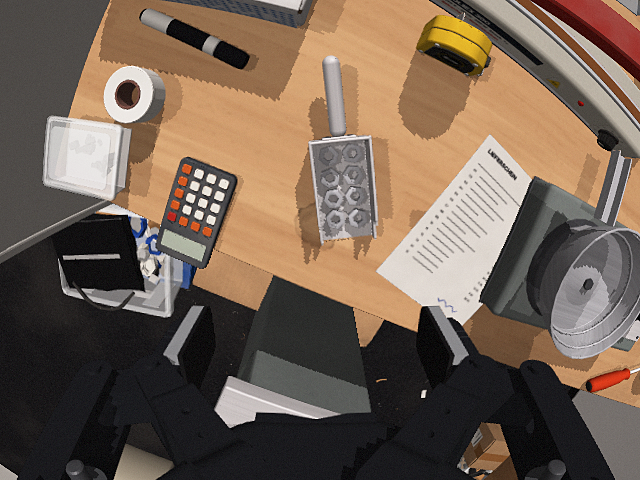

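The close view shows the scoop's top back corners at (309,143) and (371,136), its lip at (321,240) to (376,236), and its handle from (338,134) to (331,58). The tape rule and calculator are well clear of it.

```bash
python3 - <<'E'
from h import *
a,b=load('w2'),load('w3')
for nm,p,q in [('bl',(107,90),(309,143)),('br',(157,82),(371,136)),('tip',(121,28),(331,58)),('lipL',(118,173),(321,240))]:
    print(nm,tri([ray('wrist',a,p),ray('wrist',b,q)]).round(4))
for nm,p,z in [('bl',(309,143),.04),('br',(371,136),.04),('base',(338,134),.025),('tip',(331,58),.025),('lipL',(321,240),0),('lipR',(376,236),0)]: print(nm,plane('wrist',b,p,z))
E
```

```text
bl [0.5031 0.1845 0.036 ]
br [0.5341 0.129  0.0132]
tip [0.5863 0.2    0.034 ]
lipL [0.4121 0.1313 0.0346]
bl [0.5018 0.1843]
br [0.5335 0.1331]
base [0.5213 0.1617]
tip [0.5885 0.2004]
lipL [0.4055 0.1264]
lipR [0.436  0.0712]
```

```bash
python3 -m jog '[{"linear":[0,0,0],"roll":-0.7},{"linear":[0,0,0],"roll":-0.7},{"linear":[0.07,0.75,0.4],"roll":0},{"linear":[0,0,1],"roll":0},{"linear":[0,0,1],"roll":0},{"linear":[0,0,1],"roll":0},{"linear":[0,0,0.8],"roll":0},{"linear":[0,0,0],"roll":0}]' 1
python3 - <<'E'
from h import *
c,im=snap('w4');o=env.observe();print(o['q'][5],o['position'],np.degrees(np.arctan2(o['tool_rot'][1,0],o['tool_rot'][0,0])))
E
```

```text
time_s: 3.22
position: [0.4692, 0.1288, 0.0849]
tool_rot: [[0.854, 0.52, -0.01], [0.52, -0.854, -0.0], [-0.008, -0.005, -1.0]]
ft_force: [-1.2, 0.9, -0.9]
grip_width: 0.0853
gripper_force: 0.0
60.075062013010765 [0.47087473 0.1291499  0.08800034] 31.349396082669035
```

View pics/w4.png

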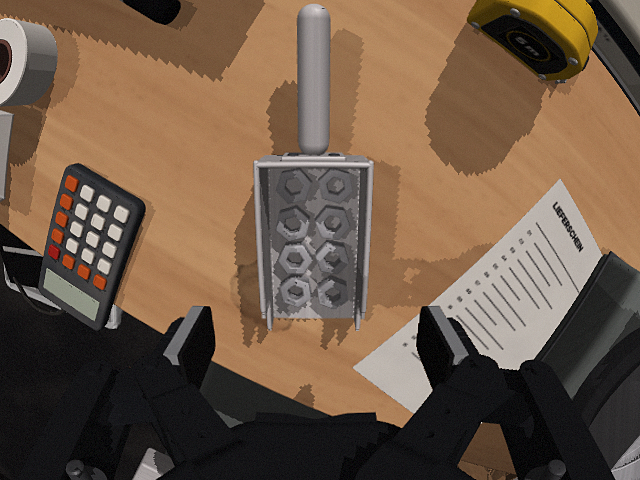

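The scoop is centred between the fingers and parallel to them: its back rim runs from (257,161) to (371,160). I'll check its position along its length, then go down.

```bash
python3 - <<'E'
from h import *
b=load('w4');o=env.observe();R=o['tool_rot'];a,l=load('w3'),plane('wrist',b,(257,161),.04)
r=plane('wrist',b,(371,160),.04);print(l,r,np.hypot(*(l-r)))
m=(l+r)/2;t=m-o['position'][:2];print('back mid in tool x,y',R[:2,0]@t,R[:2,1]@t)
print(tri([ray('wrist',load('w3'),(309,143)),ray('wrist',b,(257,161))]),tri([ray('wrist',load('w3'),(371,136)),ray('wrist',b,(371,160))]))
E
python3 -m jog '[{"linear":[0,0,0.9],"roll":0},{"linear":[0,0,0.9],"roll":0},{"linear":[0,0,0.1],"roll":0},{"linear":[0,0,0],"roll":0},{"linear":[0,0,0],"roll":0}]'
```

```text
[0.5035 0.1844] [0.534  0.1353] 0.057801903082857105
back mid in tool x,y 0.05685734834571895 -0.0013114050302966904
[0.50156206 0.18467341 0.03130285] [0.53378235 0.12933913 0.01156773]
time_s: 3.68
position: [0.4731, 0.1304, 0.0157]
tool_rot: [[0.853, 0.522, 0.004], [0.522, -0.853, 0.0], [0.003, 0.002, -1.0]]
ft_force: [1.0, 0.3, 0.7]
grip_width: 0.0853
gripper_force: 0.0
```

```bash
python3 -m jog '[{"linear":[0,0,0.1],"roll":0},{"linear":[0,0,0],"roll":0},{"linear":[0,0,0],"roll":0},{"linear":[0,0,0],"roll":0},{"linear":[0,0,0],"roll":0},{"linear":[0,0,0],"roll":0},{"linear":[0,0,0],"roll":0},{"linear":[0,0,0],"roll":0}]' -1 50
python3 -m jog '[{"linear":[0,0,-0.5],"roll":0},{"linear":[0,0,-1],"roll":0},{"linear":[0,0,-1],"roll":0},{"linear":[0,0,-1],"roll":0},{"linear":[0,0,-0.8],"roll":0},{"linear":[0,0,0],"roll":0},{"linear":[0,0,0],"roll":0}]'
python3 - <<'E'
from h import *
c,im=snap('w5')
E
```

```text
time_s: 4.35
position: [0.4722, 0.1308, 0.0109]
tool_rot: [[0.852, 0.523, 0.003], [0.523, -0.852, 0.0], [0.002, 0.001, -1.0]]
ft_force: [-1.3, -1.8, 7.3]
grip_width: 0.0593
gripper_force: 53.7
time_s: 4.93
position: [0.4716, 0.1308, 0.1831]
tool_rot: [[0.852, 0.523, 0.004], [0.523, -0.852, 0.0], [0.003, 0.002, -1.0]]
ft_force: [0.2, 0.5, -3.3]
grip_width: 0.0591
gripper_force: 57.9
```

View pics/w5.png

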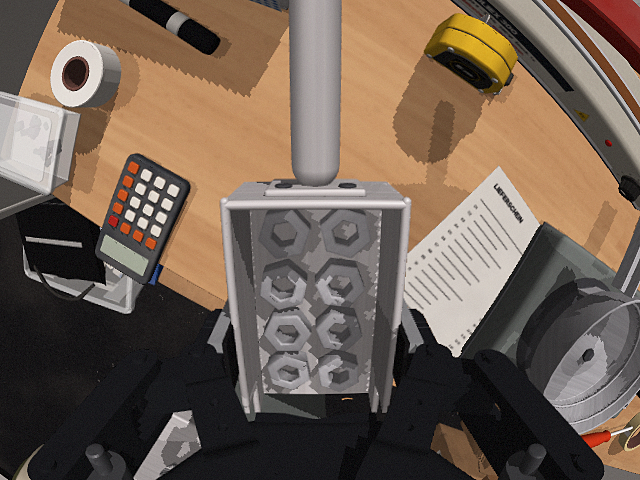

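The scoop is held level, with all eight nuts inside in two columns. I'll carry it over the bowl with gentle ramps, then turn it so the handle points away from the chute.

```bash
python3 -m jog '[{"linear":[-0.07,0.18,0],"roll":0},{"linear":[-0.16,0.42,0],"roll":0},{"linear":[-0.23,0.6,0],"roll":0},{"linear":[-0.28,0.71,0],"roll":0},{"linear":[-0.32,0.83,0],"roll":0},{"linear":[-0.32,0.83,0],"roll":0},{"linear":[-0.28,0.71,0],"roll":0},{"linear":[-0.23,0.6,0],"roll":0},{"linear":[-0.18,0.48,0],"roll":0},{"linear":[-0.12,0.3,0],"roll":0},{"linear":[-0.07,0.18,0],"roll":0},{"linear":[-0.05,0.12,0],"roll":0}]' -1 60
python3 -m jog '[{"linear":[0,0,0],"roll":-0.4},{"linear":[0,0,0],"roll":-0.9},{"linear":[0,0,0],"roll":-1},{"linear":[0,0,0],"roll":-1},{"linear":[0,0,0],"roll":-1},{"linear":[0,0,0],"roll":-1},{"linear":[0,0,0],"roll":-1},{"linear":[0,0,0],"roll":-1},{"linear":[0,0,0],"roll":-1},{"linear":[0,0,0],"roll":-1},{"linear":[0,0,0],"roll":-0.7},{"linear":[0,0,0],"roll":-0.3}]'
python3 - <<'E'
from h import *
c,im=snap('w6');cv2.imwrite('pics/w6.png',im[...,::-1]);o=env.observe();print(o['q'],o['position'],o['tool_rot'][:,0],proj('wrist',c,[.5135,-.1515,.132]))
s=optics.get_image('scene');cv2.imwrite('pics/s6.png',np.vstack([cv2.resize(s[170:290,240:440],(800,480))[:300,:,::-1],cv2.resize(im[...,::-1],(400,300)).repeat(1,0) if 0 else np.hstack([cv2.resize(im,(400,300)),np.zeros((300,400,3),np.uint8)])[...,::-1]]))
E
```

```text
time_s: 5.98
position: [0.5171, -0.1213, 0.1804]
tool_rot: [[0.853, 0.523, -0.002], [0.523, -0.853, 0.001], [-0.001, -0.002, -1.0]]
ft_force: [-0.2, 0.1, -3.1]
grip_width: 0.0592
gripper_force: 66.2
time_s: 6.98
position: [0.5171, -0.1197, 0.1811]
tool_rot: [[0.116, 0.993, -0.001], [0.993, -0.116, 0.001], [0.0, -0.001, -1.0]]
ft_force: [0.8, -0.5, -2.9]
grip_width: 0.0587
gripper_force: 66.2
[-2.58287878e+01  2.23758093e+01  8.22425061e+01  1.04508981e-02
  7.54315352e+01 -1.91372473e+01] [ 0.51718381 -0.11974552  0.18105996] [1.16569902e-01 9.93182387e-01 4.51978006e-04] [317.23161169 315.16968247]
```

View pics/s6.png

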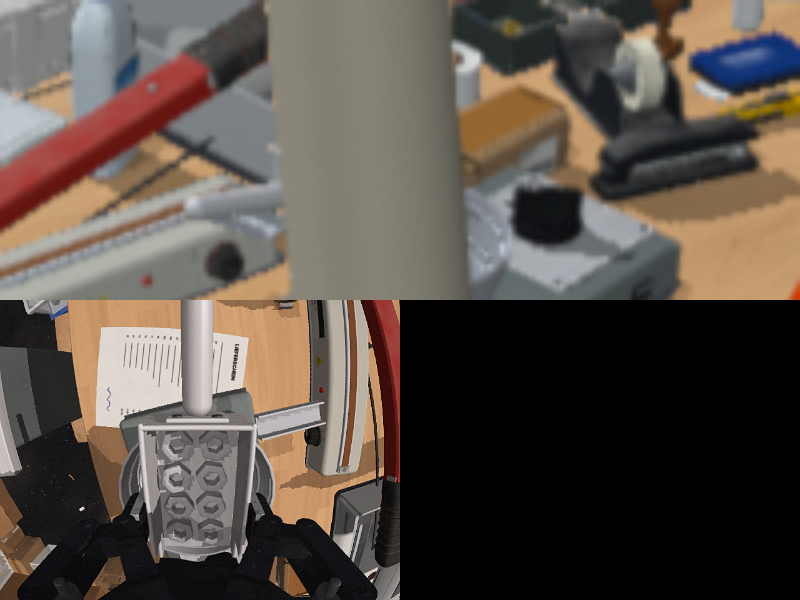

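All eight nuts are still in the pan, and the bowl's rims show evenly on both sides. I'll go down to the rim.

```bash
python3 -m jog '[{"linear":[0,0,0.2],"roll":0},{"linear":[0,0,0.3],"roll":0},{"linear":[0,0,0.2],"roll":0},{"linear":[0,0,0.15],"roll":0},{"linear":[0,0,0],"roll":0}]' -1 35
python3 -m jog '[{"linear":[0,0,0.05],"roll":0},{"linear":[0,0,0.05],"roll":0},{"linear":[0,0,0.05],"roll":0},{"linear":[0,0,0],"roll":0}]'
```

```text
time_s: 7.5
position: [0.5168, -0.1204, 0.1458]
tool_rot: [[0.121, 0.993, -0.003], [0.993, -0.121, 0.001], [0.001, -0.003, -1.0]]
ft_force: [0.0, -0.3, -2.6]
grip_width: 0.0588
gripper_force: 66.2
time_s: 7.83
position: [0.5177, -0.1212, 0.1426]
tool_rot: [[0.121, 0.993, 0.002], [0.993, -0.121, -0.001], [-0.001, 0.002, -1.0]]
ft_force: [-2.7, -1.4, 6.3]
grip_width: 0.059
gripper_force: 67.4
```

```bash
python3 -m jog '[{"linear":[0,0,0.06],"roll":0},{"linear":[0,0,0.06],"roll":0},{"linear":[0,0,0.06],"roll":0},{"linear":[0,0,0],"roll":0}]' -0.5 30
python3 - <<'E'
from h import *
c,im=snap('w7')
E
```

```text
time_s: 8.17
position: [0.5188, -0.123, 0.1372]
tool_rot: [[0.122, 0.993, 0.006], [0.993, -0.122, -0.005], [-0.005, 0.007, -1.0]]
ft_force: [-3.5, -7.4, 15.6]
grip_width: 0.0591
gripper_force: 71.3
```

```bash
python3 -m jog '[{"linear":[0,0,0.06],"roll":0},{"linear":[0,0,0.06],"roll":0},{"linear":[0,0,0.06],"roll":0},{"linear":[0,0,0.06],"roll":0},{"linear":[0,0,0],"roll":0}]'
python3 - <<'E'
from h import *
c,im=snap('w8');cv2.imwrite('pics/w8.png',cv2.resize(im,(640,480))[...,::-1])
E
```

```text
time_s: 8.63
position: [0.5199, -0.1238, 0.1283]
tool_rot: [[0.122, 0.992, 0.009], [0.992, -0.122, -0.007], [-0.006, 0.01, -1.0]]
ft_force: [-2.3, -9.3, 19.3]
grip_width: 0.0589
gripper_force: 77.8
```

View pics/w8.png

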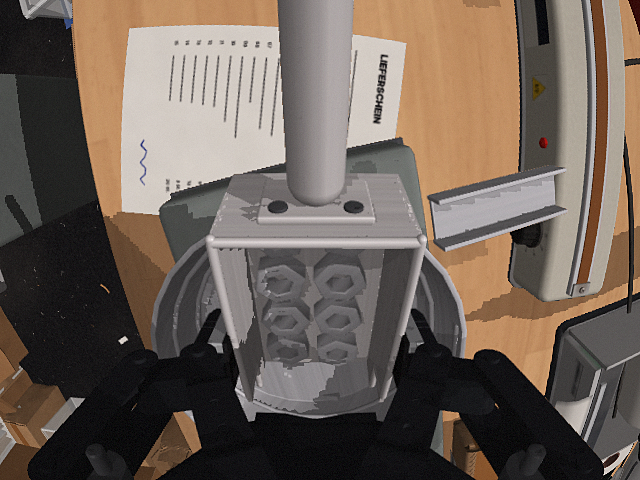

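The pan is tipped forward: its back wall now shows above the rim at (315,210). Three rows of nuts are still visible and the front row has gone. I'll press a little more, then lift slightly and shake.

```bash
python3 -m jog '[{"linear":[0,0,0.06],"roll":0},{"linear":[0,0,0.06],"roll":0},{"linear":[0,0,0],"roll":0},{"linear":[0,0.12,0],"roll":0},{"linear":[0,-0.24,0],"roll":0},{"linear":[0,0.24,0],"roll":0},{"linear":[0,-0.24,0],"roll":0},{"linear":[0,0.24,0],"roll":0},{"linear":[0,-0.24,0],"roll":0},{"linear":[0,0.12,0],"roll":0}]'
python3 -m jog '[{"linear":[0,0,-0.15],"roll":0},{"linear":[0,0,-0.15],"roll":0},{"linear":[0,0,0],"roll":0}]'
python3 - <<'E'
from h import *
a=optics.get_image('wrist') if 0 else None
c,im=snap('w9')
g=cv2.cvtColor(im[230:420,200:450],cv2.COLOR_RGB2GRAY)
h=cv2.HoughCircles(cv2.GaussianBlur(g,(5,5),1),cv2.HOUGH_GRADIENT,1,25,param1=100,param2=14,minRadius=7,maxRadius=14)
print(None if h is None else (h[0]+[200,230,0]).round())
old=cv2.imread('pics/w8.png')
o=cv2.HoughCircles(cv2.GaussianBlur(cv2.cvtColor(old[230:420,200:450],cv2.COLOR_BGR2GRAY),(5,5),1),cv2.HOUGH_GRADIENT,1,25,param1=100,param2=14,minRadius=7,maxRadius=14)
print((o[0]+[200,230,0]).round())
E
```

```text
time_s: 9.52
position: [0.5166, -0.1225, 0.1224]
tool_rot: [[0.121, 0.993, 0.001], [0.993, -0.121, -0.004], [-0.004, 0.002, -1.0]]
ft_force: [-17.3, -8.6, 21.6]
grip_width: 0.0588
gripper_force: 83.7
time_s: 9.77
position: [0.518, -0.1209, 0.133]
tool_rot: [[0.121, 0.993, 0.002], [0.993, -0.121, -0.001], [-0.0, 0.002, -1.0]]
ft_force: [0.2, 0.2, -2.4]
grip_width: 0.0591
gripper_force: 80.8
[[416. 272.   9.]]Traceback (most recent call last):
  File "<stdin>", line 9, in <module>
TypeError: 'NoneType' object is not subscriptable
```

```bash
python3 -m jog '[{"linear":[0,0,-0.3],"roll":0},{"linear":[-0.15,0,0],"roll":0},{"linear":[-0.35,0,0],"roll":0},{"linear":[0.5,0,0],"roll":0},{"linear":[-0.5,0,0],"roll":0},{"linear":[0.5,0,0],"roll":0},{"linear":[-0.5,0,0],"roll":0},{"linear":[0.5,0,0],"roll":0},{"linear":[-0.5,0,0],"roll":0},{"linear":[0.5,0,0],"roll":0},{"linear":[0,0,0],"roll":0},{"linear":[0,0,0],"roll":0}]'
python3 - <<'E'
from h import *
F=[]
c,im=snap('w10')
for i in range(4): optics.calibration('wrist');optics.get_image('wrist');F.append(env.observe()['ft_force'][2])
print(F)
for n in('w5','w8','w9','w10'):
    g=cv2.cvtColor(cv2.imread(f'pics/{n}.png')[250:370,258:385],cv2.COLOR_BGR2GRAY);print(n,cv2.Canny(g,60,150).mean().round(1))
E
```

```text
time_s: 10.82
position: [0.5174, -0.1207, 0.1433]
tool_rot: [[0.12, 0.993, -0.0], [0.993, -0.12, 0.0], [0.0, -0.0, -1.0]]
ft_force: [1.2, -0.9, -1.6]
grip_width: 0.0593
gripper_force: 80.8
[np.float64(-0.8189887062277035), np.float64(-2.096493878347389), np.float64(-1.827192327571972), np.float64(-1.4209234217322864)]
w5 44.6
w8 33.6
w9 30.6
w10 19.7
```

```bash
python3 -m jog '[{"linear":[0,0,-0.5],"roll":0.3},{"linear":[0,0,-0.7],"roll":0.7},{"linear":[0,0,-0.6],"roll":1},{"linear":[0,0,0],"roll":1},{"linear":[0,0,0],"roll":1},{"linear":[0,0,0],"roll":1},{"linear":[0,0,0],"roll":1},{"linear":[0,0,0],"roll":1},{"linear":[0,0,0],"roll":1},{"linear":[0,0,0],"roll":1},{"linear":[0,0,0],"roll":0.8},{"linear":[0,0,0],"roll":0.5}]'
python3 -m jog '[{"linear":[0.1,-0.25,0],"roll":0},{"linear":[0.2,-0.5,0],"roll":0},{"linear":[0.3,-0.75,0],"roll":0},{"linear":[0.3,-0.75,0],"roll":0},{"linear":[0.3,-0.75,0],"roll":0},{"linear":[0.2,-0.5,0],"roll":0},{"linear":[0.1,-0.25,0],"roll":0},{"linear":[0,0,0],"roll":0},{"linear":[0,0,0],"roll":0}]'
python3 - <<'E'
from h import *
c,im=snap('w11')
big=cv2.resize(im[200:440,400:640],(400,400),interpolation=cv2.INTER_CUBIC)
cv2.imwrite('pics/w11v.png',np.hstack([cv2.resize(im[130:430,190:490],(400,400)),big])[...,::-1])
print(proj('wrist',c,[.5135,-.1515,.09]),env.observe()['position'])
E
```

```text
time_s: 12.07
position: [0.5173, -0.121, 0.2157]
tool_rot: [[0.854, 0.52, -0.0], [0.52, -0.854, 0.0], [-0.0, -0.0, -1.0]]
ft_force: [-0.8, 0.4, -2.0]
grip_width: 0.0589
gripper_force: 80.9
time_s: 12.82
position: [0.4901, 0.0384, 0.2158]
tool_rot: [[0.851, 0.525, 0.0], [0.525, -0.851, -0.0], [0.0, 0.0, -1.0]]
ft_force: [-1.0, 0.3, -1.5]
grip_width: 0.059
gripper_force: 80.8
[505.04680033 310.80375146] [0.49027496 0.03782855 0.21571798]
```

```bash
python3 -c "
import cv2;i=cv2.imread('pics/w11.png');cv2.imwrite('pics/w11f.png',cv2.resize(i,(800,600),interpolation=cv2.INTER_CUBIC))"
```

```text
(no output)
```

View pics/w11f.png

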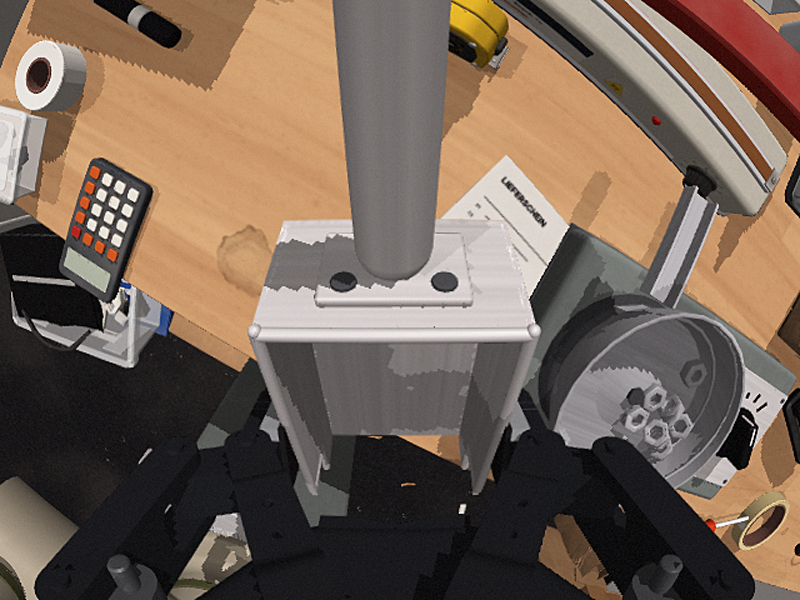

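The pan is empty. The nuts lie in the bowl: a cluster at about (655,415), and one leaning at the wall at (695,373). I'll put the scoop back where it was, pressing its lip on the worktop to level it.

```bash
python3 -m jog '[{"linear":[0.3,-0.7,0],"roll":0},{"linear":[0.35,-0.74,0],"roll":0},{"linear":[0.3,-0.7,0],"roll":0},{"linear":[0,0,0.8],"roll":0},{"linear":[0,0,1],"roll":0},{"linear":[0,0,1],"roll":0},{"linear":[0,0,0.9],"roll":0},{"linear":[0,0,0.4],"roll":0},{"linear":[0,0,0],"roll":0}]' -1 20
python3 -m jog '[{"linear":[0,0,0.1],"roll":0},{"linear":[0,0,0.1],"roll":0},{"linear":[0,0,0.1],"roll":0},{"linear":[0,0,0.1],"roll":0},{"linear":[0,0,0.1],"roll":0},{"linear":[0,0,0],"roll":0}]'
```

```text
time_s: 13.62
position: [0.4764, 0.13, 0.0484]
tool_rot: [[0.853, 0.522, -0.007], [0.522, -0.853, -0.0], [-0.006, -0.003, -1.0]]
ft_force: [-1.1, 0.5, -0.6]
grip_width: 0.0589
gripper_force: 80.9
time_s: 14.12
position: [0.4775, 0.1313, 0.0314]
tool_rot: [[0.852, 0.523, -0.0], [0.523, -0.852, -0.0], [-0.0, -0.0, -1.0]]
ft_force: [0.3, 0.0, -0.7]
grip_width: 0.0593
gripper_force: 80.9
```

```bash
python3 -m jog '[{"linear":[0,0,0.1],"roll":0},{"linear":[0,0,0.1],"roll":0},{"linear":[0,0,0.08],"roll":0},{"linear":[0,0,0.08],"roll":0},{"linear":[0,0,0],"roll":0}]'
python3 -m jog '[{"linear":[0,0,0.08],"roll":0},{"linear":[0,0,0.05],"roll":0},{"linear":[0,0,0],"roll":0}]'
```

```text
time_s: 14.53
position: [0.4833, 0.132, 0.0206]
tool_rot: [[0.852, 0.523, 0.015], [0.523, -0.852, 0.001], [0.013, 0.006, -1.0]]
ft_force: [9.4, 5.5, 21.9]
grip_width: 0.0588
gripper_force: 85.3
time_s: 14.78
position: [0.4832, 0.1318, 0.0152]
tool_rot: [[0.852, 0.523, 0.014], [0.523, -0.852, 0.001], [0.013, 0.007, -1.0]]
ft_force: [9.8, 4.8, 20.0]
grip_width: 0.0589
gripper_force: 86.1
```

```bash
python3 -m jog '[{"linear":[0,0,0.06],"roll":0},{"linear":[0,0,0.05],"roll":0},{"linear":[0,0,0],"roll":0}]'
python3 - <<'E'
from h import *
c,im=snap('w12');o=env.observe();print(o['ft_force'],o['wrist_torque'],o['position'])
# image back-rim (bright horizontal) rows & columns profile along centre
g=cv2.cvtColor(im,cv2.COLOR_RGB2GRAY)
for n in('w5','w11','w12'):
    g=cv2.imread(f'pics/{n}.png',0).astype(int);col=g[150:420,285];d=np.diff(cv2.GaussianBlur(col.astype(np.float32)[:,None],(1,3),0)[:,0]);print(n,[(i+150,int(d[i])) for i in np.where(abs(d)>22)[0]])
E
```

```text
time_s: 15.03
position: [0.4829, 0.1318, 0.0106]
tool_rot: [[0.852, 0.523, 0.013], [0.523, -0.852, 0.001], [0.012, 0.006, -1.0]]
ft_force: [9.5, 2.8, 19.7]
grip_width: 0.0587
gripper_force: 87.2
[ 9.28322123  4.02044002 18.79956872] [ 0.38246803 -0.80103769  0.05933619] [0.48284655 0.13173782 0.01065463]
w5 [(np.int64(177), -23), (np.int64(178), -33), (np.int64(187), 41), (np.int64(188), 58), (np.int64(189), 36), (np.int64(199), 25), (np.int64(205), -25), (np.int64(206), -29), (np.int64(207), -34), (np.int64(208), -30), (np.int64(291), 29), (np.int64(297), 22), (np.int64(298), 26), (np.int64(307), -31), (np.int64(311), 32), (np.int64(324), -25), (np.int64(334), 27), (np.int64(342), 29), (np.int64(364), -22), (np.int64(371), 27), (np.int64(380), 28), (np.int64(392), -26), (np.int64(393), -39), (np.int64(412), -25)]
w11 [(np.int64(226), 70), (np.int64(227), 72), (np.int64(240), -25), (np.int64(241), -22), (np.int64(244), 23), (np.int64(245), 38), (np.int64(271), -24), (np.int64(272), -33), (np.int64(273), -28), (np.int64(347), -35), (np.int64(348), -22)]
w12 [(np.int64(176), -23), (np.int64(177), -25), (np.int64(194), 37), (np.int64(195), 48), (np.int64(196), 22), (np.int64(220), -26), (np.int64(221), -26), (np.int64(323), 23), (np.int64(411), -25), (np.int64(412), -57), (np.int64(413), -43)]
```

```bash
python3 -m jog '[{"linear":[0,0,0.05],"roll":0},{"linear":[0,0,0],"roll":0}]'
python3 -m jog '[{"linear":[0,0,0],"roll":0},{"linear":[0,0,0],"roll":0},{"linear":[0,0,0],"roll":0},{"linear":[0,0,0],"roll":0},{"linear":[0,0,0],"roll":0},{"linear":[0,0,0],"roll":0}]' 1 40
python3 -m jog '[{"linear":[0,0,-0.5],"roll":0},{"linear":[0,0,-1],"roll":0},{"linear":[0,0,-1],"roll":0},{"linear":[0,0,-1],"roll":0},{"linear":[0,0,-1],"roll":0},{"linear":[0,0,-1],"roll":0},{"linear":[0,0,0],"roll":0},{"linear":[0,0,0],"roll":0}]'
python3 - <<'E'
from h import *
c,im=snap('w13');p=env.observe()['position'];print(p)
# scoop: bright metal segmentation -> min area rect
hsv=cv2.cvtColor(im,cv2.COLOR_RGB2HSV);m=((hsv[...,1]<40)&(hsv[...,2]>75)).astype(np.uint8)
m[300:]=0
n,l,s,ce=cv2.connectedComponentsWithStats(m)
for i in range(1,n):
    if s[i,4]>400: print(s[i],ce[i].round())
d=cv2.absdiff(cv2.imread('pics/w3.png',0),cv2.imread('pics/w13.png',0));print(d.mean())
E
```

```text
time_s: 15.25
position: [0.4826, 0.1317, 0.0084]
tool_rot: [[0.852, 0.523, 0.013], [0.523, -0.852, 0.001], [0.011, 0.006, -1.0]]
ft_force: [8.8, 4.7, 19.1]
grip_width: 0.0589
gripper_force: 87.7
time_s: 15.75
position: [0.4775, 0.1313, 0.0055]
tool_rot: [[0.852, 0.523, -0.0], [0.523, -0.852, 0.0], [-0.0, -0.0, -1.0]]
ft_force: [-0.9, 0.2, -0.2]
grip_width: 0.0857
gripper_force: 0.0
time_s: 16.42
position: [0.4782, 0.1313, 0.2273]
tool_rot: [[0.852, 0.523, 0.004], [0.523, -0.852, 0.0], [0.004, 0.002, -1.0]]
ft_force: [0.0, -0.1, -0.5]
grip_width: 0.0854
gripper_force: 0.0
[0.47740922 0.13127376 0.22550312]
[122   0  34  22 426] [138.   8.]
[242   0  52  15 417] [271.   5.]
[ 448    0  192  208 6841] [556.  88.]
[606   0  34  47 868] [624.  17.]
[ 540   28  100  129 1462] [607.  99.]
[478  45 109 124 767] [524.  94.]
[  74   53   65   60 2410] [107.  83.]
[ 282   52   70  202 8563] [316. 176.]
[   0   96  102  123 6876] [ 51. 147.]
[  337   166   180   134 11714] [441. 248.]
[144 168  36  36 540] [161. 186.]
[ 495  196  143  104 4453] [570. 263.]
[  51  206  134   94 4089] [127. 262.]
35.78923828125
```

```bash
python3 - <<'E'
from h import *
c=load('w13')
u=np.array([.852,.523])
for nm,p,z in [('lip',(316,254),0),('tip',(314,52),.034)]:
    print(nm,plane('wrist',c,p,z))
l=plane('wrist',c,(316,254),0);t=plane('wrist',c,(314,52),.034);print(u@(t-l))
b=load('w3');l=(plane('wrist',b,(321,240),0)+plane('wrist',b,(376,236),0))/2;t=plane('wrist',b,(331,57),.034);print(np.hypot(*(t-l)))
im=cv2.imread('pics/w13.png',0).astype(int)
print([ (r,im[r,300]) for r in range(120,260,4)])
E
```

```text
lip [0.4279 0.0985]
tip [0.5989 0.2059]
0.2018622
0.1956578965950518
[(120, np.int64(110)), (124, np.int64(106)), (128, np.int64(114)), (132, np.int64(109)), (136, np.int64(111)), (140, np.int64(170)), (144, np.int64(232)), (148, np.int64(104)), (152, np.int64(105)), (156, np.int64(106)), (160, np.int64(106)), (164, np.int64(105)), (168, np.int64(104)), (172, np.int64(103)), (176, np.int64(100)), (180, np.int64(103)), (184, np.int64(105)), (188, np.int64(107)), (192, np.int64(101)), (196, np.int64(165)), (200, np.int64(165)), (204, np.int64(164)), (208, np.int64(163)), (212, np.int64(165)), (216, np.int64(166)), (220, np.int64(163)), (224, np.int64(162)), (228, np.int64(162)), (232, np.int64(159)), (236, np.int64(184)), (240, np.int64(185)), (244, np.int64(168)), (248, np.int64(179)), (252, np.int64(134)), (256, np.int64(152))]
```

```bash
python3 -m jog '[{"linear":[-0.4,0.82,0],"roll":0},{"linear":[-0.4,0.82,0],"roll":0},{"linear":[-0.4,0.82,0],"roll":0},{"linear":[0,0,0],"roll":0},{"linear":[0,0,0],"roll":0}]'
python3 - <<'E'
from h import *
c,im=snap('w14')
def comp(im):
    hsv=cv2.cvtColor(im,cv2.COLOR_RGB2HSV);m=((hsv[...,1]<40)&(hsv[...,2]>75)).astype(np.uint8);m[300:]=0
    n,l,s,ce=cv2.connectedComponentsWithStats(m);return n,l,s,ce
n,l,s,ce=comp(im)
a=load('w13');la=comp(cv2.imread('pics/w13.png')[...,::-1])
pred=proj('wrist',c,[*plane('wrist',a,(316,176),.02),.02]);print(pred)
for i in range(1,n):
    if s[i,4]>3000: print(s[i],ce[i].round())
k=l[int(pred[1]),int(pred[0])]
def tip(l,k):
    ys,xs=np.where(l==k);r=ys.min()+3;return xs[ys==r].mean(),ys.min()
ta=tip(la[1],la[1][176,316]);tb=tip(l,k);print(ta,tb,tri([ray('wrist',a,ta),ray('wrist',c,tb)]))
E
python3 -m jog '[{"linear":[-0.4,0.82,0],"roll":0},{"linear":[-0.4,0.82,0],"roll":0},{"linear":[-0.4,0.82,0],"roll":0},{"linear":[-0.4,0.82,0],"roll":0},{"linear":[-0.4,0.82,0],"roll":0},{"linear":[-0.4,0.82,0],"roll":0},{"linear":[-0.4,0.82,0],"roll":0},{"linear":[-0.4,0.82,0],"roll":0},{"linear":[-0.4,0.82,0],"roll":0},{"linear":[0,0,0],"roll":0},{"linear":[0,0,0],"roll":0}]'
python3 - <<'E'
from h import *
c,im=snap('w15');print(env.observe()['position'],env.observe()['q'])
print('dial px',proj('wrist',c,[.5334,-.3023,.095]),'bowl',proj('wrist',c,[.5135,-.1515,.132]))
g=cv2.cvtColor(im,cv2.COLOR_RGB2GRAY);m=(g<45).astype(np.uint8);m[310:]=0
n,l,s,ce=cv2.connectedComponentsWithStats(m)
for i in range(1,n):
    if s[i,4]>150: print(s[i],ce[i].round())
E
```

```text
time_s: 16.88
position: [0.4878, 0.0209, 0.2238]
tool_rot: [[0.854, 0.52, -0.004], [0.52, -0.854, 0.001], [-0.003, -0.003, -1.0]]
ft_force: [-0.8, 0.2, -0.7]
grip_width: 0.0852
gripper_force: 0.0
[211.67521439 125.84692236]
[ 430    0  189  158 8719] [538.  67.]
[ 174    4   76  204 8986] [212. 131.]
[  247   111   195   189 19163] [351. 218.]
[  385   129   246   171 14412] [502. 242.]
[  24  217  104   72 3140] [ 89. 256.]
(np.float64(316.0), np.int64(52)) (np.float64(206.5), np.int64(4)) [0.59987315 0.20426401 0.03547637]
time_s: 17.85
position: [0.5201, -0.3047, 0.224]
tool_rot: [[0.853, 0.523, -0.002], [0.523, -0.853, 0.002], [-0.001, -0.003, -1.0]]
ft_force: [0.1, 0.3, 0.5]
grip_width: 0.0854
gripper_force: 0.0
[ 0.52018003 -0.30346233  0.22448674] [-4.15198607e+01  2.74517896e+01  6.61336147e+01  2.37646511e-02
  8.65581276e+01  1.68956906e+01]
dial px [321.97637811 208.83842417] bowl [120.20861601 137.40288156]
[588  67  16  21 256] [595.  77.]
[ 472   66  168  244 6765] [571. 197.]
[219 130  14  48 168] [227. 151.]
[ 304  183   64   71 3085] [336. 216.]
[   0  220   93   50 1453] [ 30. 241.]
[596 241  43  69 522] [612. 269.]
[554 248  35  15 226] [569. 257.]
[122 279  75  31 917] [161. 300.]
```

```bash
python3 - <<'E'
from h import *
c=load('w15');im=cv2.imread('pics/w15.png');g=cv2.cvtColor(im,cv2.COLOR_BGR2GRAY)
m=(g<45).astype(np.uint8);m[310:]=0
n,l,s,ce=cv2.connectedComponentsWithStats(m);k=l[216,336];k=k or l[210,330]
cn=max(cv2.findContours((l==k).astype(np.uint8),0,2)[0],key=cv2.contourArea);H=np.zeros_like(g);cv2.drawContours(H,[cv2.convexHull(cn)],-1,1,-1)
print('hull rect',cv2.minAreaRect(cn), cv2.fitEllipse(cn))
v=g[H>0];print(np.histogram(v,bins=[0,5,10,15,20,25,30,35,40,50,70,100,150,256]))
er=cv2.erode(H,np.ones((5,5)))
for lo,hi in [(60,256),(0,10),(10,20),(20,30),(30,45),(14,45)]:
    mm=((g>=lo)&(g<hi)&(er>0)).astype(np.uint8)
    n2,l2,s2,c2=cv2.connectedComponentsWithStats(mm)
    for i in range(1,n2):
        if s2[i,4]>25:
            q=max(cv2.findContours((l2==i).astype(np.uint8),0,2)[0],key=cv2.contourArea);print((lo,hi),s2[i,4],[np.round(x,1) for x in cv2.minAreaRect(q)])
E
```

```text
hull rect ((336.08001708984375, 214.5600128173828), (63.20000076293945, 62.80000305175781), 36.869895935058594) ((335.8066101074219, 215.5364990234375), (60.93434143066406, 66.64537811279297), 178.15721130371094)
(array([ 115,  102,  342,  939, 1157,  363,   40,   12,   28,   28,   51,
         48,  131]), array([  0,   5,  10,  15,  20,  25,  30,  35,  40,  50,  70, 100, 150,
       256]))
(60, 256) 27 [array([332., 189.]), array([6., 4.]), np.float64(90.0)]
(60, 256) 101 [array([334.9, 206.1]), array([24.3,  4.4]), np.float64(81.9)]
(10, 20) 34 [array([338. , 189.4]), array([9.1, 9.8]), np.float64(51.3)]
(10, 20) 632 [array([323.1, 218.2]), array([27.8, 60.8]), np.float64(2.0)]
(10, 20) 331 [array([350.4, 216. ]), array([52.6, 16.6]), np.float64(82.9)]
(20, 30) 1069 [array([347.2, 217.3]), array([64.1, 36.5]), np.float64(80.5)]
(20, 30) 227 [array([314.4, 205.6]), array([13.5, 38.7]), np.float64(11.8)]
(14, 45) 2389 [array([335.9, 214.4]), array([58. , 57.7]), np.float64(36.3)]
```

```bash
python3 - <<'E'
from h import *
c=load('w15')
a=plane('wrist',c,(333.2,194.1),.095);b=plane('wrist',c,(336.6,218.1),.095);d=a-b
print(a,b,np.hypot(*d),'bar yaw',np.degrees(np.arctan2(d[1],d[0])))
e=plane('wrist',c,(335.8,215.5),.072);print('disc centre',e)
bc=np.array([.5135,-.1515]);t=b-bc;print('dist bowl-dial',np.hypot(*t),np.degrees(np.arctan2(t[1],t[0])))
o=env.observe();R=o['tool_rot'];print('yaw tool',np.degrees(np.arctan2(R[1,0],R[0,0])))
for p in (a,b,e): print((R[:2,:2].T@(p-o['position'][:2])).round(4))
E
```

```text
[ 0.5474 -0.3035] [ 0.5331 -0.3156] 0.018732325002519024 bar yaw 40.23635830927387
disc centre [ 0.53   -0.3182]
dist bowl-dial 0.1652663607634657 -83.18889464289516
yaw tool 31.58301613143192
[0.0232 0.0143]
[0.0046 0.0171]
[0.0006 0.0177]
```

```bash
python3 -m jog '[{"linear":[0,0,0],"roll":-0.85},{"linear":[0,0,0],"roll":-0.85},{"linear":[-0.06,0.44,0.4],"roll":0},{"linear":[0,0,0.9],"roll":0},{"linear":[0,0,0.9],"roll":0},{"linear":[0,0,0],"roll":0},{"linear":[0,0,0],"roll":0}]' 1
python3 - <<'E'
from h import *
c,im=snap('w16');o=env.observe();R=o['tool_rot'];print(o['position'],'yaw',np.degrees(np.arctan2(R[1,0],R[0,0])))
print(proj('wrist',c,[.5297,-.3187,.095]),proj('wrist',c,[.5297,-.3187,.07]))
g=cv2.cvtColor(im,cv2.COLOR_RGB2GRAY)
x,y=proj('wrist',c,[.5297,-.3187,.095]).astype(int)
B=g[y-110:y+60,x-70:x+70]
mm=(B>90).astype(np.uint8);n,l,s,ce=cv2.connectedComponentsWithStats(mm)
for i in range(1,n):
    if 40<s[i,4]<2000:
        q=max(cv2.findContours((l==i).astype(np.uint8),0,2)[0],key=cv2.contourArea);r=cv2.minAreaRect(q);bx=cv2.boxPoints(r)+[x-70,y-110];print(s[i,4],r[1],np.round(bx).tolist())
E
```

```text
time_s: 18.48
position: [0.5295, -0.3176, 0.1372]
tool_rot: [[0.764, 0.645, -0.002], [0.645, -0.764, 0.002], [-0.0, -0.003, -1.0]]
ft_force: [0.5, -0.0, 0.2]
grip_width: 0.0851
gripper_force: 0.0
[ 0.53020824 -0.31862623  0.13924557] yaw 40.137795219776464
[317.63515674 270.60026641] [317.47120667 254.24342666]
52 (10.0, 4.0) [[315.0, 215.0], [319.0, 215.0], [319.0, 225.0], [315.0, 225.0]]
166 (33.0, 4.0) [[315.0, 230.0], [319.0, 230.0], [319.0, 263.0], [315.0, 263.0]]
```

```bash
python3 -m jog '[{"linear":[0,0,0.7],"roll":0},{"linear":[0,0,0.6],"roll":0},{"linear":[0,0,0.2],"roll":0},{"linear":[0,0,0],"roll":0},{"linear":[0,0,0],"roll":0}]' 1
```

```text
time_s: 18.95
position: [0.5303, -0.32, 0.0799]
tool_rot: [[0.765, 0.644, 0.002], [0.644, -0.765, -0.002], [0.0, 0.003, -1.0]]
ft_force: [0.0, -0.2, 0.9]
grip_width: 0.0852
gripper_force: 0.0
```

```bash
python3 -m jog '[{"linear":[0,0,0.12],"roll":0},{"linear":[0,0,0],"roll":0},{"linear":[0,0,0],"roll":0},{"linear":[0,0,0],"roll":0},{"linear":[0,0,0],"roll":0},{"linear":[0,0,0],"roll":0},{"linear":[0,0,0],"roll":0},{"linear":[0,0,0],"roll":0},{"linear":[0,0,0],"roll":0},{"linear":[0,0,0],"roll":0},{"linear":[0,0,0],"roll":0},{"linear":[0,0,0],"roll":0}]' -1 70
```

```text
time_s: 19.95
position: [0.529, -0.3191, 0.0734]
tool_rot: [[0.765, 0.644, -0.001], [0.644, -0.765, 0.001], [-0.0, -0.001, -1.0]]
ft_force: [-4.4, 2.6, 5.3]
grip_width: 0.0128
gripper_force: 69.2
```

```bash
python3 -m jog '[{"linear":[0,0,0],"roll":0.7},{"linear":[0,0,0],"roll":0.7},{"linear":[0,0,0],"roll":0.7},{"linear":[0,0,0],"roll":0.7},{"linear":[0,0,0],"roll":0.7},{"linear":[0,0,0],"roll":0.7},{"linear":[0,0,0],"roll":0.7},{"linear":[0,0,0],"roll":0.7},{"linear":[0,0,0],"roll":0.7},{"linear":[0,0,0],"roll":0.7}]'
python3 -m jog '[{"linear":[0,0,0],"roll":0.7},{"linear":[0,0,0],"roll":0.7},{"linear":[0,0,0],"roll":0.7},{"linear":[0,0,0],"roll":0.7},{"linear":[0,0,0],"roll":0.7},{"linear":[0,0,0],"roll":0.7},{"linear":[0,0,0],"roll":0.7},{"linear":[0,0,0],"roll":0.7},{"linear":[0,0,0],"roll":0.7},{"linear":[0,0,0],"roll":0.7},{"linear":[0,0,0],"roll":0},{"linear":[0,0,0],"roll":0}]'
python3 - <<'E'
from h import *
c,im=snap('w17');o=env.observe();R=o['tool_rot'];print('yaw',np.degrees(np.arctan2(R[1,0],R[0,0])),o['wrist_torque'],o['ft_force'])
x,y=proj('wrist',c,[.5297,-.3187,.095]).astype(int)
B=cv2.cvtColor(im,cv2.COLOR_RGB2GRAY)[y-110:y+60,x-60:x+60]
n,l,s,ce=cv2.connectedComponentsWithStats((B>90).astype(np.uint8))
for i in range(1,n):
    if 25<s[i,4]<1500:
        q=max(cv2.findContours((l==i).astype(np.uint8),0,2)[0],key=cv2.contourArea);r=cv2.minAreaRect(q);print(s[i,4],np.round(cv2.boxPoints(r)+[x-60,y-110]).tolist(),(x,y))
E
```

```text
time_s: 20.78
position: [0.5285, -0.318, 0.0734]
tool_rot: [[0.996, 0.086, -0.003], [0.086, -0.996, 0.003], [-0.002, -0.003, -1.0]]
ft_force: [-7.5, 8.6, 8.5]
grip_width: 0.0123
gripper_force: 69.7
time_s: 21.78
position: [0.5288, -0.3167, 0.0734]
tool_rot: [[0.867, -0.498, -0.002], [-0.498, -0.867, 0.005], [-0.005, -0.003, -1.0]]
ft_force: [-4.3, 14.0, 10.1]
grip_width: 0.0127
gripper_force: 69.9
yaw -29.87614564485083 [2.13612934 0.65892259 0.29571646] [-4.65975714 12.91138813 10.14973856]
125 [[311.0, 252.0], [317.0, 252.0], [317.0, 271.0], [311.0, 271.0]] (np.int64(315), np.int64(332))
277 [[311.0, 280.0], [317.0, 280.0], [317.0, 323.0], [311.0, 323.0]] (np.int64(315), np.int64(332))
601 [[277.0, 344.0], [281.0, 292.0], [296.0, 293.0], [292.0, 345.0]] (np.int64(315), np.int64(332))
479 [[336.0, 304.0], [351.0, 303.0], [354.0, 345.0], [339.0, 346.0]] (np.int64(315), np.int64(332))
128 [[368.0, 308.0], [374.0, 308.0], [374.0, 339.0], [368.0, 339.0]] (np.int64(315), np.int64(332))
512 [[293.0, 391.0], [293.0, 374.0], [338.0, 374.0], [338.0, 391.0]] (np.int64(315), np.int64(332))
```

```bash
python3 -m jog '[{"linear":[0,0,0],"roll":0},{"linear":[0,0,0],"roll":0},{"linear":[0,0,0],"roll":0},{"linear":[0,0,0],"roll":0},{"linear":[0,0,0],"roll":0},{"linear":[0,0,0],"roll":0},{"linear":[0,0,0],"roll":0},{"linear":[0,0,0],"roll":0}]' && python3 -c "
from rig import env
print(env.close_job())"
```

```text
time_s: 22.5
position: [0.5288, -0.3167, 0.0734]
tool_rot: [[0.867, -0.498, -0.002], [-0.498, -0.867, 0.005], [-0.005, -0.003, -1.0]]
ft_force: [-5.3, 13.8, 10.3]
grip_width: 0.0127
gripper_force: 69.9
the job is handed in; nothing more can be done
None
```

I handed the job in at 22.5 s; no verdict came back. The scoop was emptied into the bowl (all eight nuts by my image and weight checks) and stood back on the worktop, and the dial is held at about 1.22 rad, its third click.

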